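Zero the counter scale and centre a soap carton on its pan

TASK

Take the forgotten jar off the counter scale and stand it upright in the cardboard tray with the two jars there, then fit the metal pan onto the scale's two pins so it lies fully down, and press the scale's zero button right down while the pan is empty. Then lay the soap carton flat on the pan, lined up with it and centred so that no edge hangs over. Set things down rather than drop them, and leave everything else as it stands.

Things in the scene. Friction and masses are not known exactly. Their poses are not given: they have to be found in the camera images.
- scale: white counter scale, fixed to the bench: low housing 185 mm (x) by 220 mm (y), top face 40 mm above the bench. Origin at bench height below the middle of the load carrier; the housing reaches from x = -105 to +80 mm. Display and zero button are on its -x side. Its y axis is the line through the two pins.
- carrier (a point): centre of the top face of the scale's aluminium load carrier, a block 50 mm (x) by 112 mm (y) standing 8 mm proud of the housing, 48 mm above the bench. On it stand two steel dowel pins at y = -45 and +45 mm, 8 mm diameter, 10 mm tall, the upper 4 mm tapered. Axes as the scale's. At the start the forgotten jar stands between the pins.
- zero (a joint): travel of the round grey zero button, 0 at rest to 0.006 m fully pressed down; spring return, 5 N when fully down; press it fully down
- zero_top (a point): centre of the top of the zero button (26 mm diameter, pressed straight down), at x = -80, y = +62 mm in the scale's frame, 62 mm above the bench at rest; it stands in a round collar of 42 mm diameter whose top is 52 mm above the bench
- jar: the forgotten jar, on the scale's carrier at the start: plain white plastic jar with a blue band and a black cap: body 44 mm diameter and 68 mm tall, cap 38 mm diameter on top, 88 mm in all; about 0.1 kg; origin at the centre of its underside, z up
- tray: open cardboard tray fixed to the bench, outside 170 mm (x) by 180 mm (y) by 45 mm high, walls and floor 5 mm; origin at the centre of its underside. Two jars stand in its +x half (x about +45 mm, y about -40 and +40 mm); its -x half is empty.
- pan: loose flat grey metal weighing pan, 62 mm (x) by 130 mm (y) by 12 mm thick, 0.23 kg, lying on the bench at the start; origin at the centre of its underside, z up. Two holes right through, 11 mm diameter, at y = -45 and +45 mm; the same either way round. Fully seated, its underside rests on the carrier (48 mm above the bench), its top is at 60 mm and the pins end below its top face.
- carton: the soap carton, a flat oblong white carton with blue patches, 48 mm (x) by 88 mm (y) by 32 mm high, about 0.11 kg, lying flat on the bench at the start; rigid; origin at the centre of its underside, z up
- carton_c0 (a point): lower corner of the soap carton at x = -24, y = -44 mm in its frame
- carton_c1 (a point): lower corner of the soap carton at x = -24, y = +44 mm in its frame
- carton_c2 (a point): lower corner of the soap carton at x = +24, y = -44 mm in its frame
- carton_c3 (a point): lower corner of the soap carton at x = +24, y = +44 mm in its frame
- jar_a: bystander in the tray: plain white plastic jar with a blue band and a black cap: body 44 mm diameter and 68 mm tall, cap 38 mm diameter on top, 88 mm in all; about 0.1 kg; origin at the centre of its underside, z up
- jar_b: bystander in the tray: plain white plastic jar with a blue band and a black cap: body 44 mm diameter and 68 mm tall, cap 38 mm diameter on top, 88 mm in all; about 0.1 kg; origin at the centre of its underside, z up
- cube_box: bystander: brown cardboard box 70 x 70 x 75 mm, origin under its centre
- spray: bystander: tall spray can, 52 mm diameter, 185 mm tall, origin under its centre
- tape: bystander: roll of brown tape lying flat, 80 mm diameter, 25 mm high, origin under its centre
- cutter: bystander: black safety cutter lying flat, 16 x 130 (y) x 12 mm, origin under its centre
- cup: bystander: empty grey cup, rim 70 mm diameter, 90 mm tall, origin under its centre
Things that resemble listed ones, but are neither listed nor needed, are in the scene too. Of the things shaped like the pan, the grey one is meant. What is shaped like the carton but yellow is not meant.

How it is judged:
By the outcome, as a careful person would: the job done as asked, in the order asked, and still so for the second after the job is handed in, with the robot touching nothing.
It also fails if it takes over 72 s, if anything falls off the work surface, if the arm or the gripper's body presses on something with over 40 N, if the wrist force passes 120 N, or if a joint passes its speed limit or range.

ROBOT

A 6-joint arm with a two-finger parallel gripper is mounted at the origin on the work surface. World frame = base frame: x ahead of the robot, y to its left, z up, the work surface at z = 0. Lengths are in mm, angles in rad, forces in N, time in s.
With the tool pointing down it reaches from about 325 to 850 mm from the base axis. Payload 15.5 kg.
Tool frame: the origin (TCP) lies at the very end of the fingers, on their centre line; the grasp point (between the pads) lies 19 mm behind it; z points along the fingers, y is the direction in which the jaws open and shut (so a half turn about z gives the same grasp; the last joint's range is limited). The gripper opens to 91 mm and grips with 3 to 60 N. Pads are 32 mm wide; open, the fingers measure 118 mm over their backs; the gripper's body (76 mm by 178 mm) begins 60 mm behind the grasp point.
Start: joints at [1.21, 0.494, 1.345, -0, 1.302, -0.096], TCP at [164.171, 603.054, 213.915] pointing down, gripper open.
Joint ranges: [-2.91, 2.91], [-0.82, 2.16], [0.22, 2.67], [-1.22, 4.37], [0.12, 2.79], [-3.08, 3.08]. Speed limits (rad/s): [1.89, 1.89, 2.57, 3.01, 3.01, 3.01].

INTERFACE

Orientations are given as a rotation vector (axis times angle).
In Python, from rig import bot gives the robot as it stands.
- The arm moves only by the tool move_arm, never from a script. Its argument "steps" is text: rows parted by semicolons, each of 4 numbers parted by spaces: the shift along the world's x, y, z as a fraction of full scale, then the turn about the world's z as a fraction of full scale. A call has 1 to 12 rows; each row is the pose to reach, as a shift and turn from the pose commanded when the call began; what a row does not reach only later rows make up. Full scale, the value 1, is 300 mm for a shift and pi/2 rad for a turn. A row lasts 1/10 s, in which the tool goes at most 50 mm and 8.59 degrees, less where a joint would pass 70% of its speed; a pose out of reach is approached as far as the arm can. A call with a number of a shift or a turn outside -1 to 1 is refused whole. A call with a gripper value outside its range is refused whole. "grip" is the closure, from 0 (fully open) to 1 (shut), set as the call begins (left out, the last holds). The fingers move at their own pace and stop on an object; "grip_force" is the grip in N (left out, the last holds). Time passes only in rows, so rows that repeat a pose let the fingers close. It gives the time, the measured TCP pose, the force and the opening at its end, in the units of the state.
- bot.observe(): the state, without advancing time (a new reading comes with each control period).
- bot.camera(name): name is "side" or "top"; returns the picture (480x640x3 uint8, blue, green, red); there is no depth.
- bot.calibration(name): a dict with "vfov" (degrees; the focal length in pixels is half the picture's height over the tangent of half this angle, whatever the lens; pixels are square), "cx", "cy" (the principal point, pixels), "R" (3x3) and "t" (3): a world point X has camera coordinates R X + t. Camera axes: x right, y down, z forward; pixel columns grow to the right and rows downward; lengths in mm; the calibration is good to about 2 mm. A picture is of the moment at which its call begins. calibration takes no time and is no camera call.
- bot.close_job(): hands the job in, once; it reports no verdict.
The state is a dict: "t": time; "joint_positions": joint angles; "joint_velocities": joint speeds; "joint_efforts": joint torques, N m; "tcp_pos": TCP position; "ee_rot": TCP orientation; "ft_force": force on the tool from outside, world axes, zero at the start; "moment": the same for the moment, N m; "grip_width": finger opening in mm.
Only numpy, scipy, OpenCV 4.12 (cv2) and the standard library are available. Lean on these libraries where they do the work, as an engineer would, in place of code of your own. Each camera call takes 0.05 s, during which the arm holds its last target.

## Working session

There is one attempt and no reset: what is moved stays moved. The work goes in short steps, Python scripts to look and compute and a tool call to move; the robot and the scene stay as the last step left them, time stands still between calls to the robot, and variables do not carry over. Pictures are saved under pics/ and viewed, and the job is handed in when it is done.

Besides the shell and the picture viewer there is one more tool, called after "Request:" as name(argument=value, ...), one argument or row to a line, values as JSON. move_arm: Moves the arm, as the interface text tells. Shift numbers are shares of 300 mm and turn numbers shares of pi/2 rad, none past 1 either way. Its arguments: {"type":"object","properties":{"steps":{"type":"string"},"grip":{"type":"number"},"grip_force":{"type":"number"}},"required":["steps"]}

```bash
ls; mkdir -p pics
python3 - <<'E'
from rig import bot
import cv2
print(bot.observe())
for n in("side","top"):
    print(n,bot.calibration(n)); cv2.imwrite(f"pics/{n}0.png",bot.camera(n))
E
```

```text
pics
{'t': 0.0, 'joint_positions': array([ 1.20951539e+00,  4.94151114e-01,  1.34617360e+00, -3.00246389e-05,
        1.30251379e+00, -9.54730036e-02]), 'joint_velocities': array([ 2.22355400e-03,  4.79901504e-05,  1.96067911e-04, -7.75030758e-04,
        6.50536505e-04, -1.49134035e-03]), 'joint_efforts': array([ 4.59038324e-05, -8.78862262e+01, -3.81857443e+01,  7.07937079e-02,
        5.34430391e-02, -1.21245089e-04]), 'tcp_pos': array([164.02570358, 602.66815941, 213.34383058]), 'ee_rot': array([-4.16255906e-01, -3.11363722e+00,  1.91628984e-03]), 'ft_force': array([2.61314894e-02, 5.04878541e-01, 3.56185003e-04]), 'moment': array([-0.01741673, -0.03537764, -0.01393071]), 'grip_width': 91.33281790777635}
side {'vfov': 47.98277849800359, 'cx': 321.0945935847907, 'cy': 244.35365516045857, 'R': array([[ 0.73567654, -0.67732342,  0.00360893],
       [-0.51509829, -0.56291931, -0.64637111],
       [ 0.43983382,  0.4736611 , -0.76301466]]), 't': array([-366.96087603,  341.31643086, 1162.69424458])}
top {'vfov': 47.09304178986136, 'cx': 324.0698288750388, 'cy': 242.48095992819012, 'R': array([[ 0.01124782, -0.99993212,  0.00304099],
       [-0.99668645, -0.01145622, -0.08052877],
       [ 0.08055814, -0.00212515, -0.99674765]]), 't': array([  11.7559064 ,  512.95565192, 1216.83306533])}
```

View pics/top0.png

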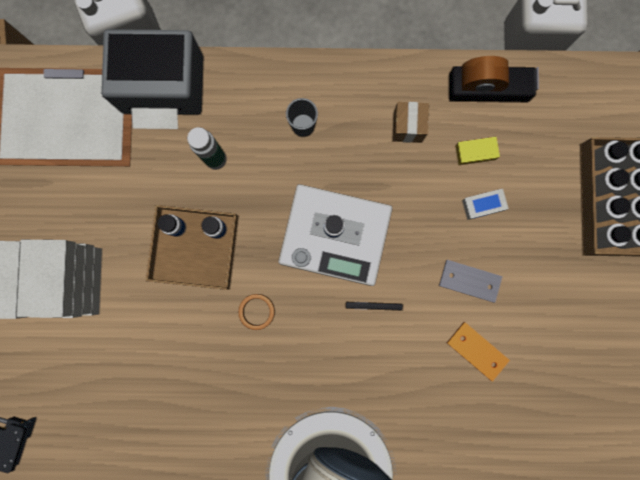

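View pics/side0.png

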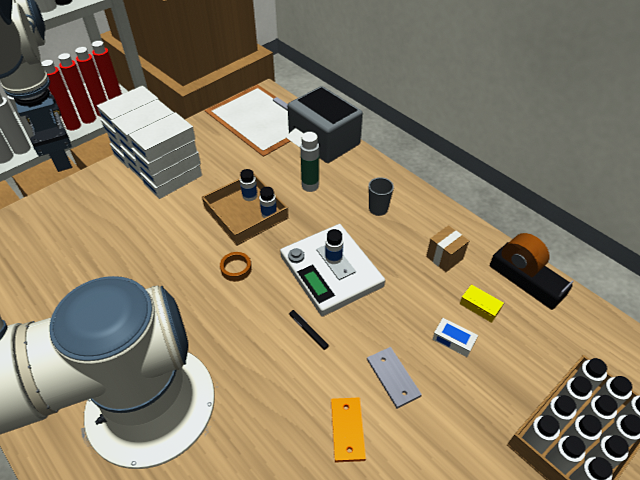

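The top view shows the scale at about (335,235) with the jar on it at (334,225). The tray is at (193,248), the grey pan at (471,281), the blue-patched carton at (486,204) and the zero button at (301,257). I'll zoom in to measure.

```bash
cat > h.py <<'E'
import numpy as np, cv2
from rig import bot
def P(n,X,cal={}):
    if n not in cal: cal[n]=bot.calibration(n)
    c=cal[n]; f=240/np.tan(np.radians(c['vfov']/2))
    Y=np.atleast_2d(X)@np.array(c['R']).T+np.array(c['t'])
    return np.c_[c['cx']+f*Y[:,0]/Y[:,2], c['cy']+f*Y[:,1]/Y[:,2]]
def U(n,uv,z):
    c=bot.calibration(n); f=240/np.tan(np.radians(c['vfov']/2))
    R=np.array(c['R']);t=np.array(c['t'])
    d=R.T@np.array([(uv[0]-c['cx'])/f,(uv[1]-c['cy'])/f,1]); o=-R.T@t
    return o+d*(z-o[2])/d[2]
def crop(img,u0,v0,u1,v1,s,name,grid=10):
    c=cv2.resize(img[v0:v1,u0:u1],None,fx=s,fy=s,interpolation=cv2.INTER_CUBIC)
    for u in range(-(-u0//grid)*grid,u1,grid):
        x=int((u-u0+.5)*s); cv2.line(c,(x,0),(x,5),(0,0,255),1); cv2.putText(c,str(u),(x-8,16),0,.35,(0,0,255),1)
    for v in range(-(-v0//grid)*grid,v1,grid):
        y=int((v-v0+.5)*s); cv2.line(c,(0,y),(5,y),(0,0,255),1); cv2.putText(c,str(v),(7,y+4),0,.35,(0,0,255),1)
    cv2.imwrite(name,c)
E
python3 - <<'E'
from h import *
t=cv2.imread('pics/top0.png');s=cv2.imread('pics/side0.png')
crop(t,270,175,400,295,6,'pics/c1.png')
crop(t,430,180,520,310,4,'pics/c2.png')
crop(t,140,195,250,300,5,'pics/c3.png')
crop(s,270,215,400,315,6,'pics/c4.png')
crop(s,350,310,490,415,5,'pics/c5.png')
E
```

```text
(no output)
```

View pics/c1.png

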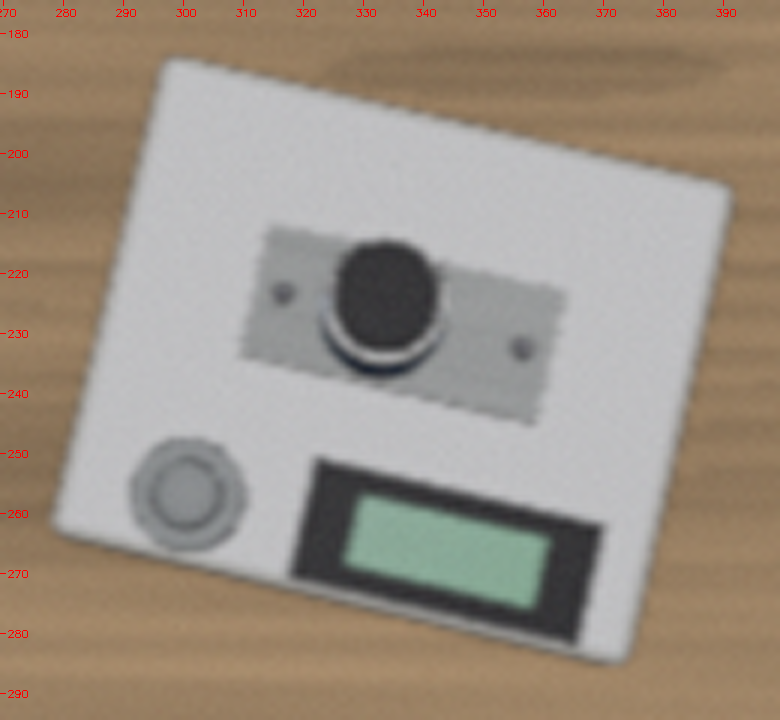

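View pics/c2.png

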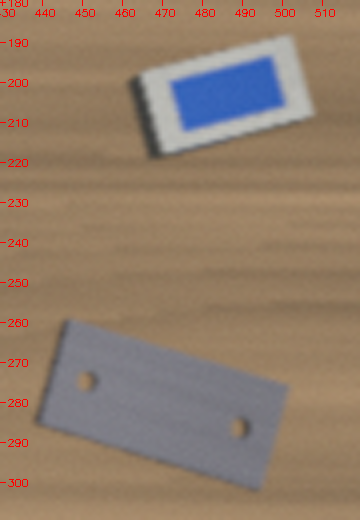

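View pics/c3.png

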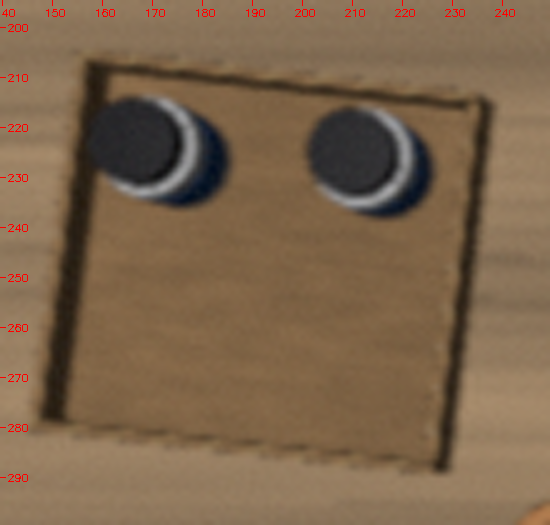

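View pics/c4.png

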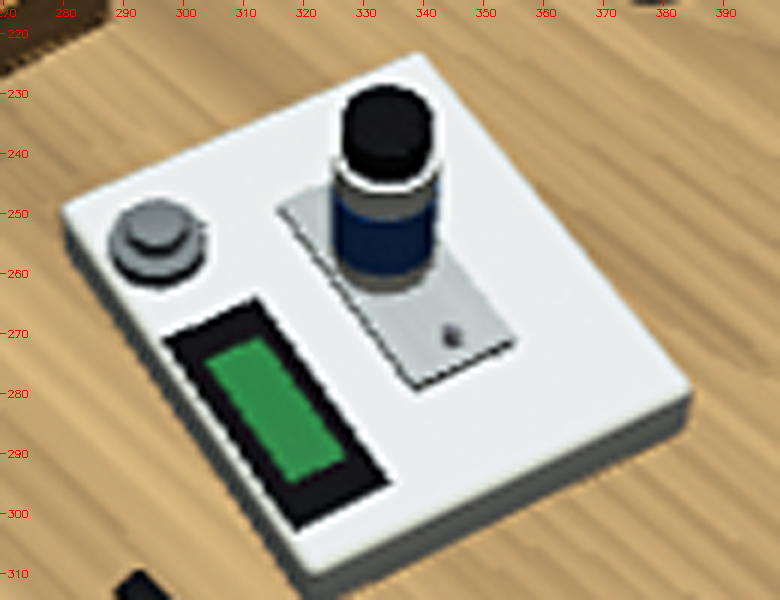

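View pics/c5.png

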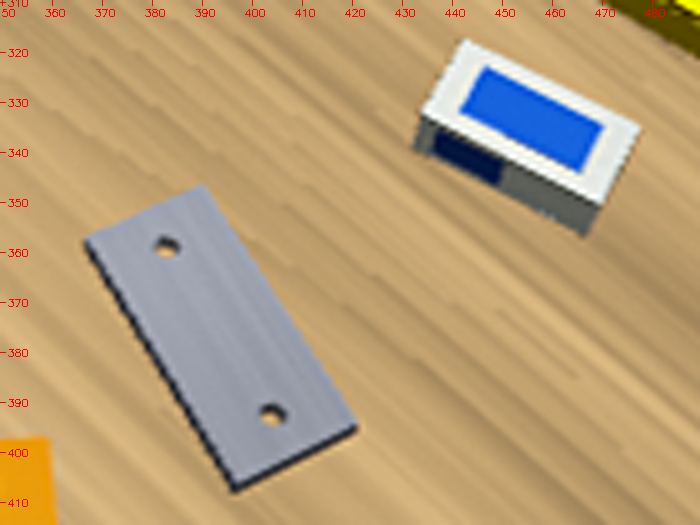

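```bash
cat > fit.py <<'E'
from h import *
from scipy.optimize import least_squares
def fit(obs,x0,off=(0,0)):
    def pose(p,X):
        c,s=np.cos(p[2]),np.sin(p[2]); return np.array([p[0]+c*X[0]-s*X[1],p[1]+s*X[0]+c*X[1],X[2]])
    def r(p): return np.concatenate([P(n,pose(p,X))[0]-np.array(uv) for n,X,uv in obs])
    s=least_squares(r,x0,loss='soft_l1'); return s.x,r(s.x).reshape(-1,2)
sc=[('top',(80,110,40),(296.5,183.7)),('top',(80,-110,40),(392,205.7)),('top',(-105,110,40),(277.8,262.8)),('top',(-105,-110,40),(374.2,285.8)),
('top',(0,45,58),(316.7,223.3)),('top',(0,-45,58),(356.5,232.5)),('top',(25,56,48),(314.2,212.2)),('top',(25,-56,48),(364,223.2)),('top',(-25,-56,48),(359,245.3)),('top',(-25,56,48),(309.5,234.2)),('top',(-80,62,62),(300.7,256.7)),
('side',(80,110,40),(339.5,222.8)),('side',(80,-110,40),(385,279.5)),('side',(-105,110,40),(279.5,249.2)),('side',(-105,-110,40),(321.2,310.3)),('side',(0,-45,58),(344.8,269.5)),('side',(-25,56,48),(315.8,249.2)),('side',(-25,-56,48),(338.7,279.2)),('side',(25,-56,48),(355.3,271.5))]
pan=[('top',(31,65,12),(446.5,259)),('top',(31,-65,12),(501.5,276.2)),('top',(-31,-65,12),(494.7,302)),('top',(-31,65,12),(440,285)),('top',(0,45,12),(451.5,274.7)),('top',(0,-45,12),(489.7,286.5)),
('side',(31,65,12),(390.5,346.5)),('side',(-31,65,12),(366.5,357.5)),('side',(-31,-65,12),(396.3,407.1)),('side',(31,-65,12),(421.1,395.1)),('side',(0,45,12),(382.9,358.7)),('side',(0,-45,12),(403.9,392.1))]
car=[('top',(24,44,32),(465.75,197.75)),('top',(24,-44,32),(502.5,188.5)),('top',(-24,-44,32),(508.5,208.5)),('top',(-24,44,32),(469.75,218)),
('side',(24,44,32),(442.5,317.1)),('side',(-24,44,32),(434.1,331.5)),('side',(-24,-44,32),(469.9,350.5)),('side',(24,-44,32),(477.7,335.1))]
jar=[('top',(0,0,136),(334,223.8)),('side',(0,0,136),(334.2,234.2))]
tray=[('top',(85,90,45),(157.1,206.9)),('top',(85,-90,45),(237.9,214.5)),('top',(-85,-90,45),(228.9,288.5)),('top',(-85,90,45),(147.9,278.9))]
if __name__=='__main__':
  for nm,o in dict(scale=sc,pan=pan,carton=car,jar=jar,tray=tray).items():
    for sub in ('both','top','side'):
        oo=[a for a in o if sub in('both',a[0])]
        if not oo: continue
        p,r=fit(oo,[500,0,0]); print(nm,sub,p.round(3),np.degrees(p[2]).round(2))
        for n in('top','side'):
            m=[a[0]==n for a in oo]
            if any(m): print('   ',n,r[m].mean(0).round(2),abs(r[m]).max().round(2))
E
python3 fit.py
```

```text
scale both [ 5.40627e+02 -9.57400e+00 -2.20000e-01] -12.58
    top [0.01 0.54] 1.36
    side [ 0.62 -0.79] 1.66
scale top [ 5.4182e+02 -9.5200e+00 -2.1700e-01] -12.41
    top [0.01 0.01] 0.99
scale side [ 5.37812e+02 -1.02680e+01 -2.20000e-01] -12.59
    side [-0.   -0.03] 1.12
pan both [ 429.172 -313.242  -19.14 ] -1096.62
    top [-0.08  0.94] 1.32
    side [ 0.61 -0.7 ] 1.18
pan top [ 431.298 -313.374  -19.136] -1096.44
    top [-0.03 -0.  ] 0.93
pan side [ 426.912 -313.493 -107.107] -6136.81
    side [-0.    0.02] 0.66
carton both [ 603.477 -345.22   -24.884] -1425.76
    top [-0.22  0.43] 1.04
    side [ 0.43 -0.25] 0.68
carton top [ 604.449 -345.682  -12.315] -705.62
    top [-0.02  0.  ] 0.85
carton side [ 602.227 -344.977 -125.415] -7185.73
    side [0. 0.] 0.34
jar both [541.295  -1.506   0.   ] 0.0
    top [-0.25  0.33] 0.33
    side [ 0.53 -0.06] 0.53
jar top [541.981  -2.018   0.   ] 0.0
    top [0. 0.] 0.0
jar side [540.219  -0.802   0.   ] 0.0
    side [-0.  0.] 0.0
tray both [497.625 305.93   50.174] 2874.77
    top [-0.01 -0.02] 2.39
tray top [497.625 305.93   50.174] 2874.77
    top [-0.01 -0.02] 2.39
```

Request:
move_arm(
  steps="0.63 -1 0 0.11;0.63 -1 0 0.11;0.63 -1 0 0.11;0.63 -1 0 0.11;0.63 -1 0 0.11;0.63 -1 0 0.11;0.63 -1 0 0.11",
  grip=0,
  grip_force=15,
)

```text
t: 0.8
tcp_pos: [350.4, 306.4, 213.9]
ee_rot: [-0.146, -3.138, 0.0]
ft_force: [0.8, 1.3, -0.3]
grip_width: 91.3
```

Request:
move_arm(
  steps="0.625 -1 0 0;0.625 -1 0 0;0.625 -1 0 0;0.625 -1 0 0;0.625 -1 0 0;0.625 -1 0 0;0.625 -1 0 0;0.625 -1 0 0;0.625 -1 0 0",
)

```text
t: 1.7
tcp_pos: [537.5, 7.2, 213.4]
ee_rot: [-0.15, -3.137, -0.0]
ft_force: [-0.7, 0.7, 0.7]
grip_width: 90.9
```

Run:
```python
from h import *
o=bot.observe();print(o['t'],o['tcp_pos'],o['ee_rot'],o['joint_positions'].round(2))
t=bot.camera('top');s=bot.camera('side');cv2.imwrite('pics/t1.png',t);cv2.imwrite('pics/s1.png',s)
print(P('top',o['tcp_pos']),P('side',o['tcp_pos']))
crop(s,250,140,420,320,4,'pics/s1c.png')
```

```text
1.7 [537.54019657   7.18737463 213.41395018] [-1.49637382e-01 -3.13713806e+00 -2.10587112e-04] [-0.1   0.37  1.56  0.    1.21 -1.57]
[[329.99269345 221.41068252]] [[331.70726777 210.6148626 ]]
```

View pics/s1c.png

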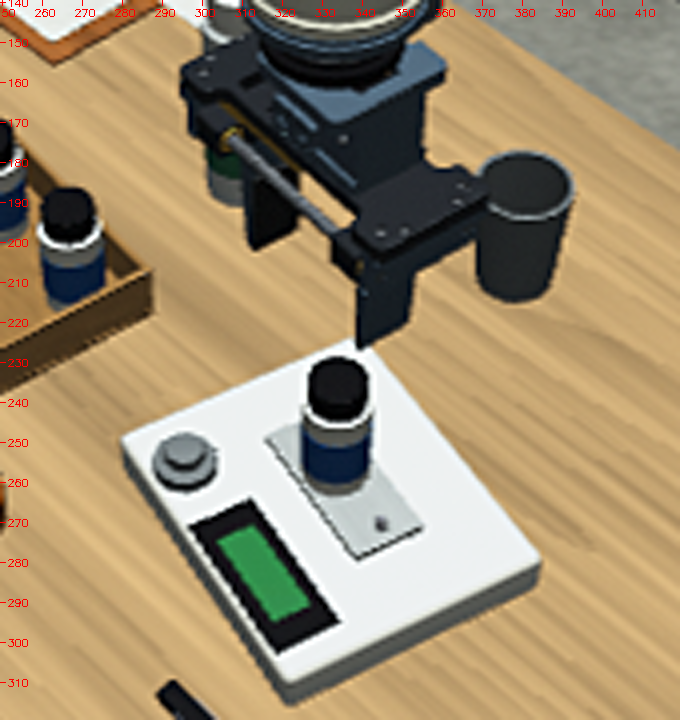

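View pics/t1.png

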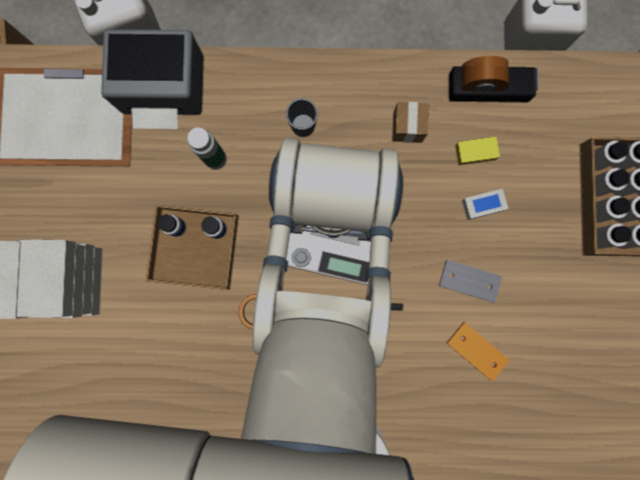

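Request:
move_arm(
  steps="0 -0.015 -0.1 0;0 -0.015 -0.2 0;0 -0.015 -0.3 0;0 -0.015 -0.4 0;0 -0.015 -0.44 0;0 -0.015 -0.44 0;0 -0.015 -0.44 0",
)

```text
t: 2.5
tcp_pos: [537.8, 4.3, 82.9]
ee_rot: [0.145, 3.137, -0.0]
ft_force: [-0.9, -0.5, 0.0]
grip_width: 90.7
```

Run:
```python
from h import *
o=bot.observe();print(o['t'],o['tcp_pos'],o['ee_rot'])
s=bot.camera('side');cv2.imwrite('pics/s2.png',s)
print(P('side',o['tcp_pos']))
crop(s,270,170,400,320,5,'pics/s2c.png')
```

```text
2.5 [537.76282752   4.25394737  82.92591614] [ 1.44757395e-01  3.13740708e+00 -3.79607163e-05]
[[331.60479265 247.70711065]]
```

View pics/s2c.png

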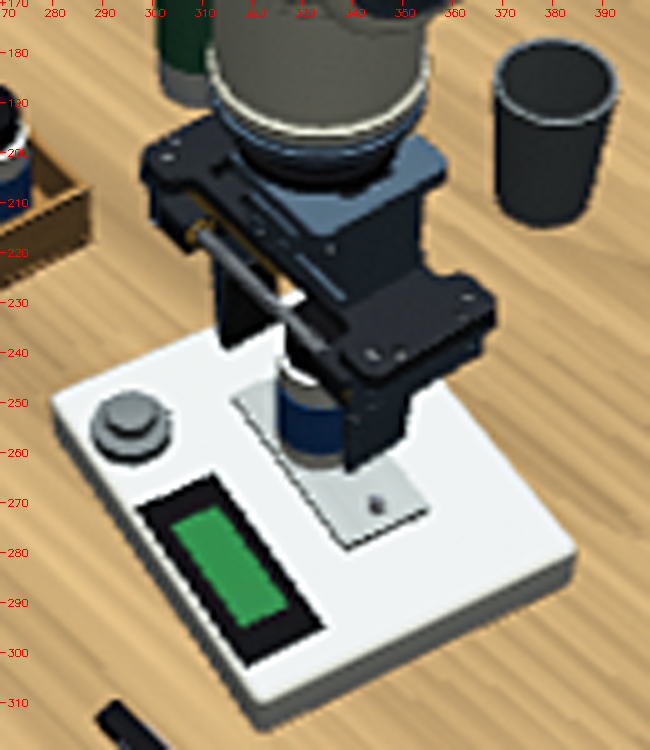

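Request:
move_arm(
  steps="0.01 -0.019 -0.006 0;0.01 -0.019 -0.006 0;0.01 -0.019 -0.006 0",
)

```text
t: 2.85
tcp_pos: [540.8, -2.3, 80.6]
ee_rot: [0.147, 3.137, -0.0]
ft_force: [0.8, -0.9, -0.2]
grip_width: 91.3
```

Request:
move_arm(
  steps="0 0 0 0;0 0 0 0;0 0 0 0;0 0 0 0;0 0 0 0;0 0 0 0;0 0 0 0;0 0 0 0",
  grip=1,
  grip_force=12,
)

```text
t: 3.65
tcp_pos: [540.4, -1.9, 80.1]
ee_rot: [-0.146, -3.138, -0.0]
ft_force: [1.1, -0.1, -0.6]
grip_width: 43.8
```

Request:
move_arm(
  steps="0 0 0.1 0;0 0 0.2 0;0 0 0.3 0;-0.03 0.1 0.33 0;-0.08 0.25 0.33 0;-0.11 0.4 0.33 0;-0.15 0.55 0.33 0;-0.19 0.7 0.33 0;-0.23 0.85 0.33 0;-0.26 1 0.33 0;-0.26 1 0.33 0;-0.26 1 0.33 0",
)

```text
t: 4.85
tcp_pos: [461.8, 298.7, 178.8]
ee_rot: [-0.142, -3.138, 0.001]
ft_force: [-0.4, -0.8, -1.2]
grip_width: 43.5
```

Run:
```python
from h import *
o=bot.observe();print(o['t'],o['tcp_pos'],o['ee_rot'],o['grip_width'])
s=bot.camera('side');cv2.imwrite('pics/s3.png',s)
t=bot.camera('top');cv2.imwrite('pics/t3.png',t)
crop(s,190,120,320,260,5,'pics/s3c.png')
crop(t,270,175,400,295,6,'pics/t3c.png')
```

```text
4.85 [461.84074968 298.72185499 178.8478624 ] [-1.42405155e-01 -3.13799729e+00  7.17206556e-04] 43.501841807919234
```

View pics/s3c.png

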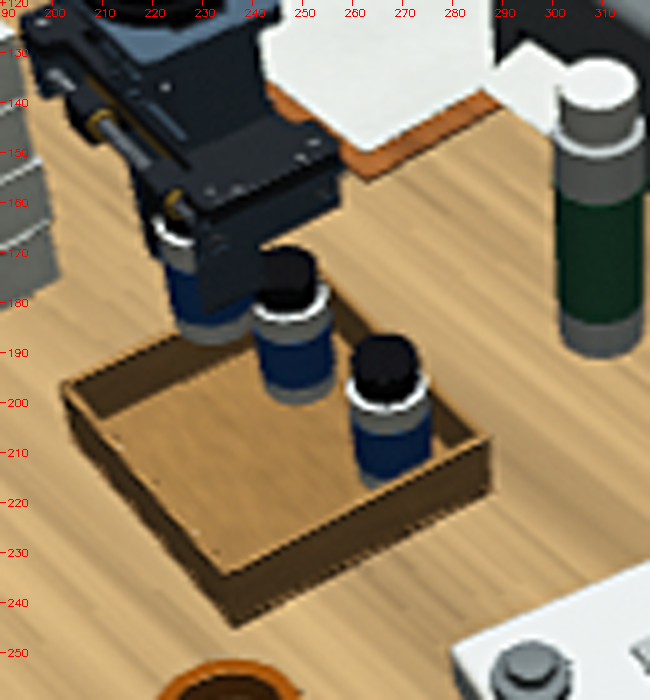

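View pics/t3c.png

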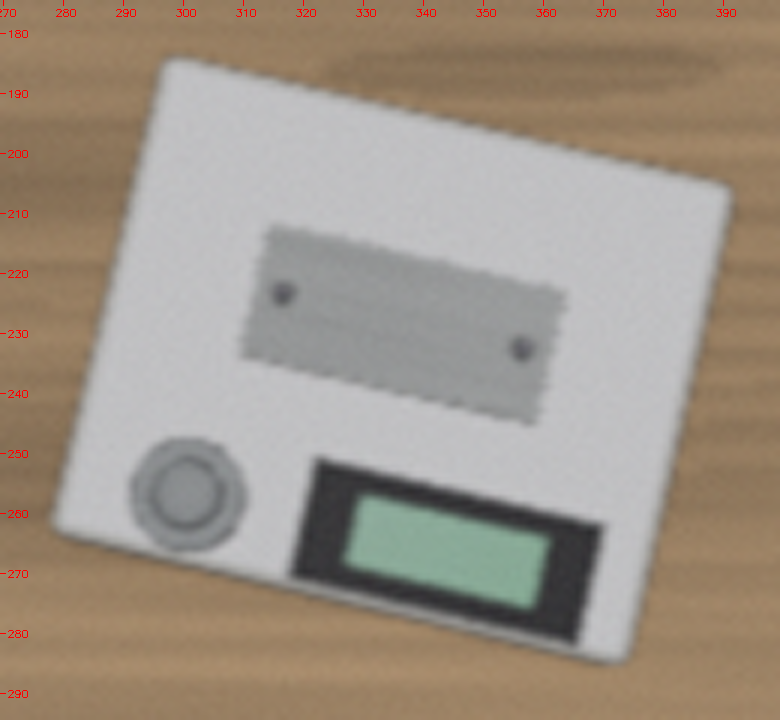

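Run:
```python
from fit import *
o=[('side',(-85,90,45),(203.1,196.5)),('side',(-85,-90,45),(234.5,234.5)),('side',(85,-90,45),(287.9,206.9))]
p,r=fit(o,[500,300,-.1]);print(p,r)
p,r=fit(o+tray,[500,300,-.1]);print(p,r.round(1))
```

```text
[ 4.97402300e+02  3.10972327e+02 -1.08629851e-01] [[-1.1810577  -0.80167078]
 [ 0.27716839  0.20916299]
 [ 0.53283857  0.30882224]]
[ 4.97456345e+02  3.06987751e+02 -1.00247323e-01] [[-0.5  0.2]
 [ 1.6  1.1]
 [ 1.6  0.8]
 [ 0.  -2.5]
 [-0.  -1. ]
 [-0.7  1.6]
 [-1.3  2.1]]
```

Request:
move_arm(
  steps="0.003 0.038 0 0;0.003 0.038 -0.1 0;0.003 0.038 -0.2 0;0.003 0.038 -0.3 0;0.003 0.038 -0.4 0;0.003 0.038 -0.44 0;0.003 0.038 -0.46 0;0.003 0.038 -0.465 0;0.003 0.038 -0.465 0;0.003 0.038 -0.465 0",
)

```text
t: 5.95
tcp_pos: [464.0, 309.8, 40.7]
ee_rot: [0.146, 3.137, 0.001]
ft_force: [0.1, -0.3, -1.3]
grip_width: 43.6
```

Run:
```python
from h import *
o=bot.observe();print(o['t'],o['tcp_pos'],o['ft_force'],o['grip_width'])
s=bot.camera('side');cv2.imwrite('pics/s4.png',s)
crop(s,190,140,320,260,5,'pics/s4c.png')
```

```text
5.95 [463.95472242 309.75250649  40.68780929] [ 0.06860116 -0.26588344 -1.29648032] 43.637498098344174
```

View pics/s4c.png

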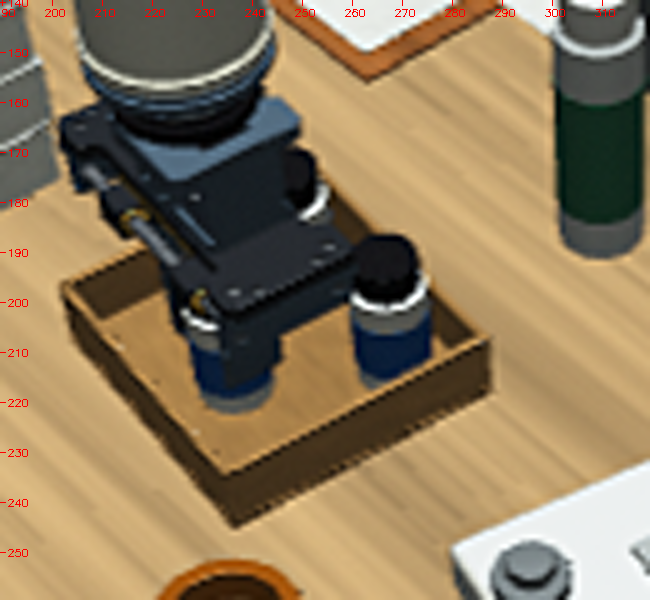

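Request:
move_arm(
  steps="0 0 -0.004 0;0 0 -0.008 0;0 0 -0.01 0;0 0 -0.01 0;0 0 -0.01 0",
)

```text
t: 6.5
tcp_pos: [463.5, 309.6, 37.0]
ee_rot: [0.146, 3.138, 0.001]
ft_force: [-1.9, -0.1, 7.1]
grip_width: 43.5
```

Contact (7 N up). I'll release a little at a time, since the opened fingers have room.

Request:
move_arm(
  steps="0 0 0.001 0;0 0 0.001 0;0 0 0.001 0;0 0 0.001 0;0 0 0.001 0",
  grip=0,
)

```text
t: 7.0
tcp_pos: [463.3, 309.4, 36.9]
ee_rot: [-0.146, -3.138, -0.0]
ft_force: [0.8, -0.6, 0.0]
grip_width: 80.9
```

Request:
move_arm(
  steps="0 0 0.1 0;0 0 0.25 0;0 0 0.4 0;0 0 0.5 0;0 0 0.5 0",
)

```text
t: 7.5
tcp_pos: [465.2, 310.5, 191.1]
ee_rot: [0.146, 3.132, 0.006]
ft_force: [-0.0, -0.5, 0.3]
grip_width: 91.1
```

Run:
```python
from h import *
o=bot.observe();print(o['t'],o['tcp_pos'],o['ft_force'],o['grip_width'],o['joint_positions'])
s=bot.camera('side');cv2.imwrite('pics/s5.png',s)
crop(s,190,140,320,260,5,'pics/s5c.png')
```

```text
7.5 [465.1895606  310.45897477 191.12028039] [-0.03562952 -0.49688467  0.27382952] 91.14000030345022 [ 4.81738033e-01  4.22247287e-01  1.54506257e+00 -1.76581654e-05
  1.16727549e+00 -9.96139976e-01]
```

View pics/s5c.png

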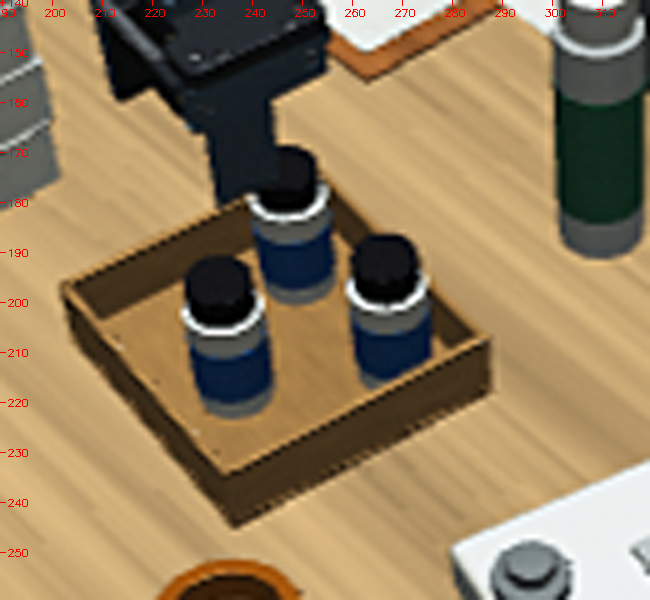

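Request:
move_arm(
  steps="-0.05 -1 0 -0.56;-0.05 -1 0 -0.56;-0.05 -1 0 -0.56;-0.05 -1 0 -0.56;-0.05 -1 0 -0.56;-0.05 -1 0 -0.56;-0.05 -1 0 -0.56",
)

```text
t: 8.25
tcp_pos: [447.4, 4.5, 185.9]
ee_rot: [-1.482, -2.768, 0.003]
ft_force: [-0.6, 0.2, -0.9]
grip_width: 91.2
```

Request:
move_arm(
  steps="-0.07 -1 0 -0.56;-0.07 -1 0 -0.56;-0.07 -1 0 -0.56;-0.07 -1 0 -0.56;-0.07 -1 0 -0.56;-0.07 -1 0 -0.56;-0.07 -1 0 -0.56;-0.07 -1 0 -0.56",
)

```text
t: 9.05
tcp_pos: [426.7, -290.8, 185.6]
ee_rot: [-2.51, -1.885, 0.0]
ft_force: [-0.9, 1.2, -0.5]
grip_width: 91.2
```

Run:
```python
from h import *
o=bot.observe();print(o['t'],o['tcp_pos'],o['ee_rot'],o['joint_positions'].round(2))
s=bot.camera('side');t=bot.camera('top');cv2.imwrite('pics/s6.png',s);cv2.imwrite('pics/t6.png',t)
print(P('side',[463.3,309.4,93]),P('top',[463.3,309.4,93]))
crop(t,140,195,250,300,5,'pics/t6c.png')
crop(s,280,240,460,400,4,'pics/s6c.png')
```

```text
9.05 [ 426.72066792 -290.83950397  185.63251364] [-2.51030288e+00 -1.88533458e+00  4.91910529e-04] [-0.71  0.38  1.65  0.    1.12 -0.43]
[[233.08397359 195.13791586]] [[185.46988201 261.53339146]]
```

View pics/t6c.png

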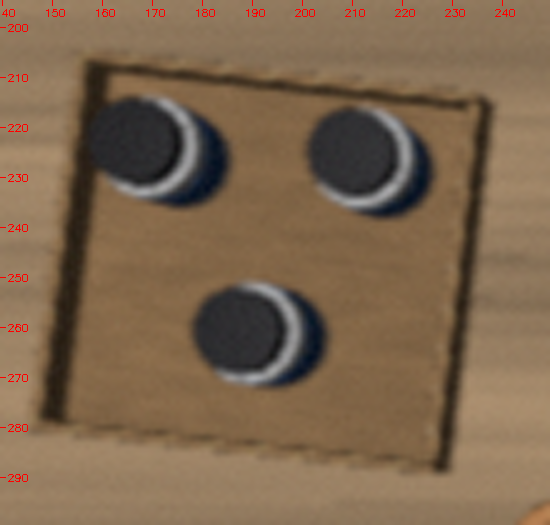

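View pics/s6.png

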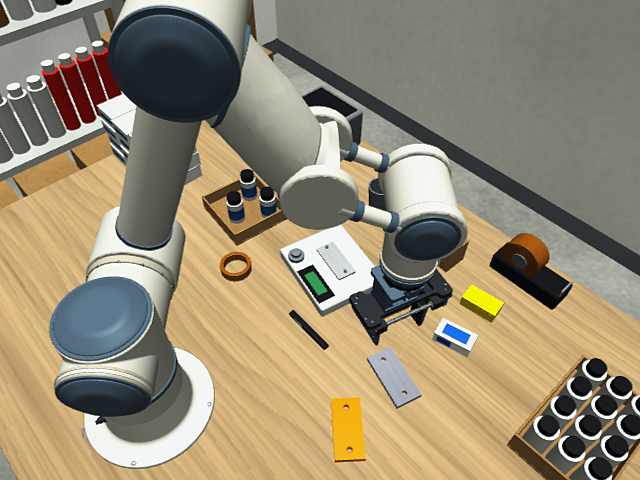

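Request:
move_arm(
  steps="0.009 -0.075 0 -0.004;0.009 -0.075 -0.1 -0.004;0.009 -0.075 -0.2 -0.004;0.009 -0.075 -0.3 -0.004;0.009 -0.075 -0.4 -0.004;0.009 -0.075 -0.48 -0.004;0.009 -0.075 -0.48 -0.004;0.009 -0.075 -0.48 -0.004",
)

```text
t: 9.95
tcp_pos: [430.2, -312.0, 43.3]
ee_rot: [-2.515, -1.882, 0.0]
ft_force: [1.0, 0.1, 0.4]
grip_width: 91.2
```

Run:
```python
from h import *
o=bot.observe();print(o['t'],o['tcp_pos'],o['ee_rot'])
s=bot.camera('side');cv2.imwrite('pics/s7.png',s)
print(P('side',o['tcp_pos']))
crop(s,320,290,460,420,5,'pics/s7c.png')
```

```text
9.95 [ 430.23145662 -312.00630753   43.26292165] [-2.51456994e+00 -1.88166093e+00  1.98327133e-04]
[[395.24626909 367.4713537 ]]
```

View pics/s7c.png

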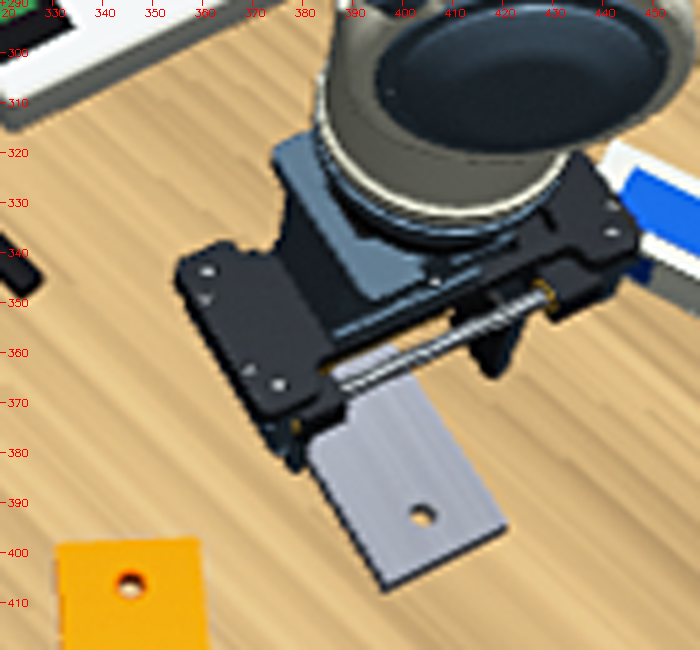

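Request:
move_arm(
  steps="-0.002 -0.004 -0.05 -0.002;-0.002 -0.004 -0.1 -0.002;-0.002 -0.004 -0.125 -0.002;-0.002 -0.004 -0.132 -0.002;-0.002 -0.004 -0.132 -0.002;-0.002 -0.004 -0.132 -0.002",
)

```text
t: 10.6
tcp_pos: [429.8, -314.5, 4.1]
ee_rot: [2.519, 1.876, 0.0]
ft_force: [-0.0, -0.8, 0.1]
grip_width: 91.2
```

Request:
move_arm(
  steps="0 0 0 0;0 0 0 0;0 0 0 0;0 0 0 0;0 0 0 0;0 0 0 0;0 0 0 0",
  grip=1,
  grip_force=30,
)

```text
t: 11.3
tcp_pos: [429.4, -314.3, 3.4]
ee_rot: [-2.52, -1.876, 0.0]
ft_force: [-0.5, 1.4, 3.8]
grip_width: 62.0
```

Run:
```python
from h import *
o=bot.observe();print(o['t'],o['tcp_pos'],o['ee_rot'],o['grip_width'],o['ft_force'])
s=bot.camera('side');cv2.imwrite('pics/s8.png',s)
crop(s,320,300,460,430,5,'pics/s8c.png')
```

```text
11.3 [ 429.38362571 -314.27189646    3.3873616 ] [-2.51994126e+00 -1.87601047e+00  6.95455796e-05] 62.04750046238569 [-0.51340299  1.44828754  3.83613494]
```

View pics/s8c.png

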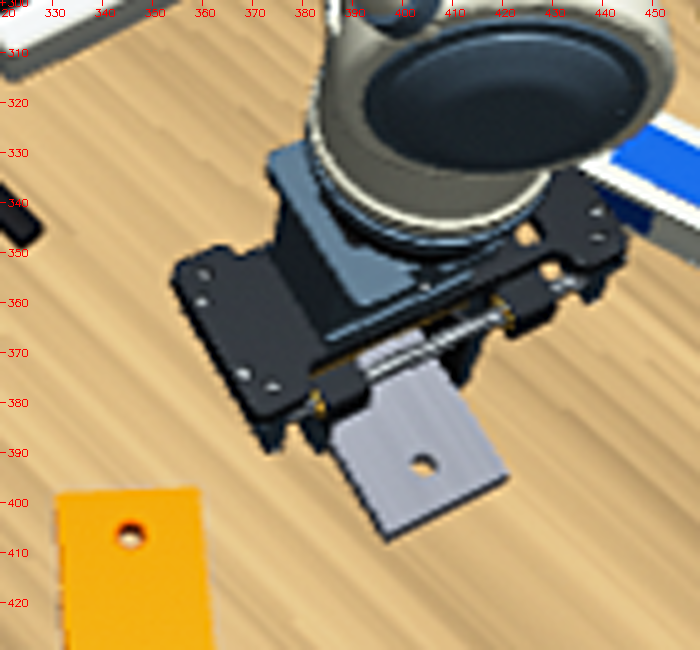

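Request:
move_arm(
  steps="0 0 0.1 0;0 0 0.2 0;0.02 0.06 0.35 0;0.07 0.2 0.35 0.01;0.12 0.33 0.35 0.02;0.17 0.46 0.35 0.046;0.22 0.6 0.35 0.046;0.27 0.73 0.35 0.046;0.32 0.86 0.35 0.046;0.36 0.97 0.35 0.046;0.37 1 0.35 0.046;0.37 1 0.35 0.046",
)

```text
t: 12.55
tcp_pos: [540.5, -13.0, 108.0]
ee_rot: [-2.448, -1.968, 0.0]
ft_force: [0.0, -0.9, -3.3]
grip_width: 61.7
```

Run:
```python
from h import *
o=bot.observe();r=o['ee_rot'];print(o['t'],o['tcp_pos'],2*np.degrees(np.arctan(r[1]/r[0]))-90,o['grip_width'])
```

```text
12.55 [540.47110325 -13.0390688  108.00936334] -12.402738235456766 61.737256084906065
```

Request:
move_arm(
  steps="-0.001 0.0075 -0.05 0;-0.001 0.0075 -0.1 0;-0.001 0.0075 -0.12 0;-0.001 0.0075 -0.12 0;-0.001 0.0075 -0.12 0;-0.001 0.0075 -0.12 0",
)

```text
t: 13.15
tcp_pos: [540.5, -12.4, 72.9]
ee_rot: [2.45, 1.965, 0.001]
ft_force: [0.0, -0.0, -1.8]
grip_width: 61.7
```

Run:
```python
from h import *
o=bot.observe();r=o['ee_rot'];print(o['t'],o['tcp_pos'],2*np.degrees(np.arctan(r[1]/r[0]))-90,o['grip_width'])
s=bot.camera('side');cv2.imwrite('pics/s9.png',s)
crop(s,280,200,400,320,6,'pics/s9c.png')
t=bot.camera('top');cv2.imwrite('pics/t9.png',t)
crop(t,270,175,400,295,6,'pics/t9c.png')
```

```text
13.15 [540.45042493 -12.38616428  72.93417166] -12.550999234035288 61.721003393518565
```

View pics/s9c.png

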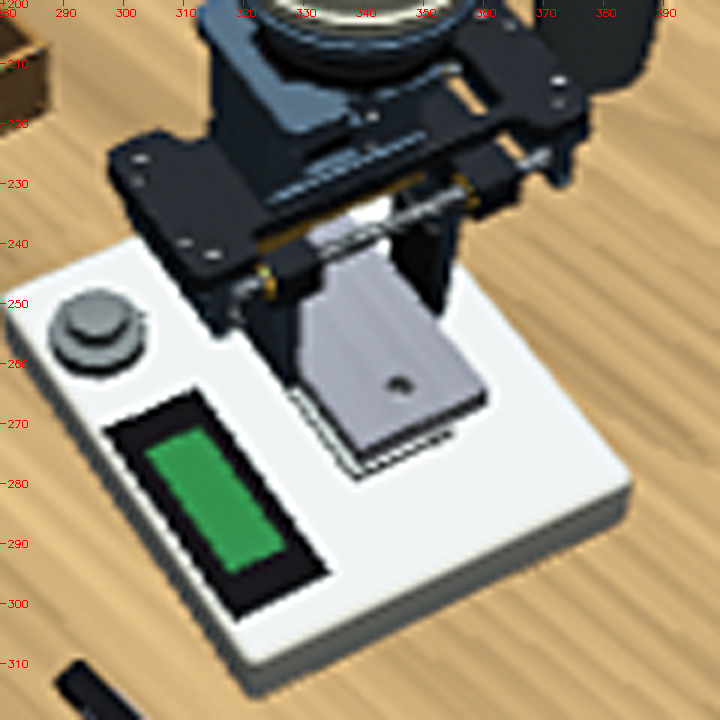

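View pics/t9c.png

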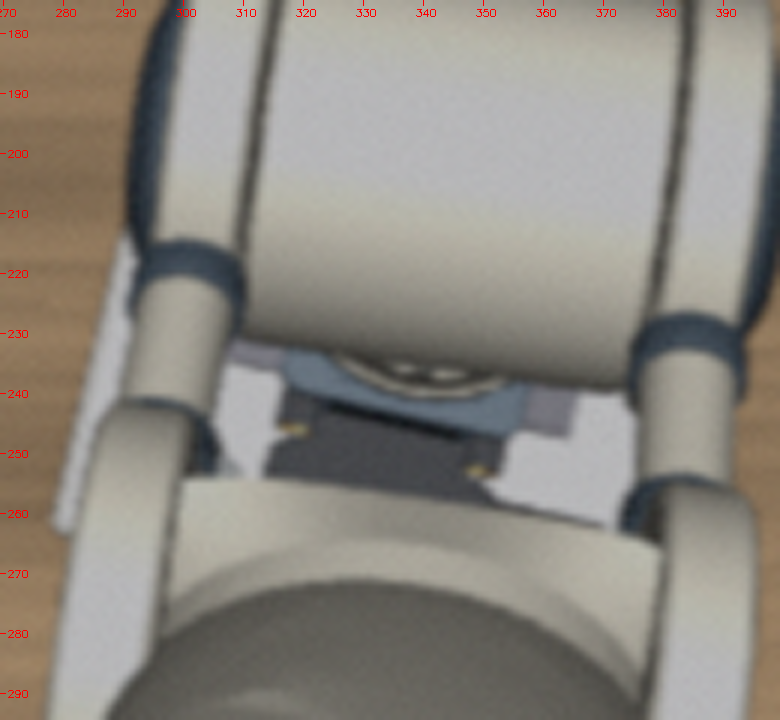

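Run:
```python
from fit import *
z=72.93-3.39+12
yaw=np.radians(-12.55)
def fit2(obs):
    def pose(p,X):
        c,s=np.cos(yaw),np.sin(yaw); return np.array([p[0]+c*X[0]-s*X[1],p[1]+s*X[0]+c*X[1],X[2]])
    r=lambda p: np.concatenate([P(n,pose(p,X))[0]-np.array(uv) for n,X,uv in obs])
    s=least_squares(r,[540,-10]);return s.x,s.fun.reshape(-1,2).round(2)
o=[('side',(-31,-65,z),(339.5,275.7)),('side',(31,-65,z),(360.8,264.8)),('side',(0,-45,z),(346.2,263.5))]
print(fit2(o)); 
print(fit2([('top',(-31,-65,z),(365,247.5))]),fit2([('top',(-31,65,z),(308.2,233.7))]))
# same-subset of initial pan fit
yaw=np.radians(-16.62)
print('pan0',fit2([a for a in pan if a[0]=='side' and a[1][1]<0]))
yaw=np.radians(-12.5)
S=[a for a in sc if a[0]=='side']
for a,r in zip(S,fit(S,[540,-10,-.22])[1]): print(a[1],r.round(2))
print('carrier only',fit2([a for a in S if a[1][2]>=48]))
T=[a for a in sc if a[0]=='top']
print('top carrier',fit2([a for a in T if a[1][2] in(48,58)]))
```

```text
(array([538.2769847 , -12.33688425]), array([[-0.17, -0.68],
       [ 0.41, -0.  ],
       [-0.23,  0.69]]))
(array([542.50690639, -13.07358504]), array([[ 0., -0.]])) (array([542.45402706, -18.3153643 ]), array([[ 0., -0.]]))
pan0 (array([ 426.70362321, -313.52158298]), array([[ 0.08, -0.33],
       [-0.06, -0.36],
       [-0.02,  0.71]]))
(80, 110, 40) [ 0.16 -0.36]
(80, -110, 40) [1.09 0.  ]
(-105, 110, 40) [-1.12 -0.45]
(-105, -110, 40) [-0.11  0.77]
(0, -45, 58) [0.06 0.23]
(-25, 56, 48) [-0.12 -0.36]
(-25, -56, 48) [-0.33  0.17]
(25, -56, 48) [ 0.34 -0.24]
carrier only (array([537.71248656, -10.36021864]), array([[ 0.08,  0.26],
       [-0.14, -0.29],
       [-0.3 ,  0.21],
       [ 0.36, -0.22]]))
top carrier (array([541.56969569,  -9.59177216]), array([[-0.05,  0.15],
       [ 0.3 ,  0.28],
       [ 0.24, -0.32],
       [-0.09,  0.16],
       [-0.14,  0.09],
       [-0.26, -0.36]]))
```

Request:
move_arm(
  steps="-0.002 0.006 -0.01 0;-0.002 0.006 -0.02 0;-0.002 0.006 -0.025 0;-0.002 0.006 -0.025 0",
)

```text
t: 13.65
tcp_pos: [539.3, -10.2, 64.5]
ee_rot: [-2.45, -1.966, 0.001]
ft_force: [-0.7, -0.7, -2.9]
grip_width: 61.8
```

Request:
move_arm(
  steps="0 0 0 0",
)

```text
t: 13.75
tcp_pos: [539.5, -10.2, 64.8]
ee_rot: [-2.45, -1.966, 0.0]
ft_force: [-0.4, -0.7, -2.4]
grip_width: 62.0
```

Request:
move_arm(
  steps="0 0 0 0",
)

```text
t: 13.85
tcp_pos: [539.6, -10.2, 64.8]
ee_rot: [2.451, 1.966, 0.0]
ft_force: [0.5, -0.1, -2.1]
grip_width: 61.9
```

Run:
```python
from h import *
s=[bot.camera('side') for _ in range(2)];s=np.mean(s,0).astype(np.uint8);cv2.imwrite('pics/s10.png',s)
o=bot.observe();print(o['t'],o['tcp_pos'])
crop(s,310,225,390,295,9,'pics/s10c.png')
```

```text
13.95 [539.6002566  -10.23107912  64.89033339]
```

View pics/s10c.png

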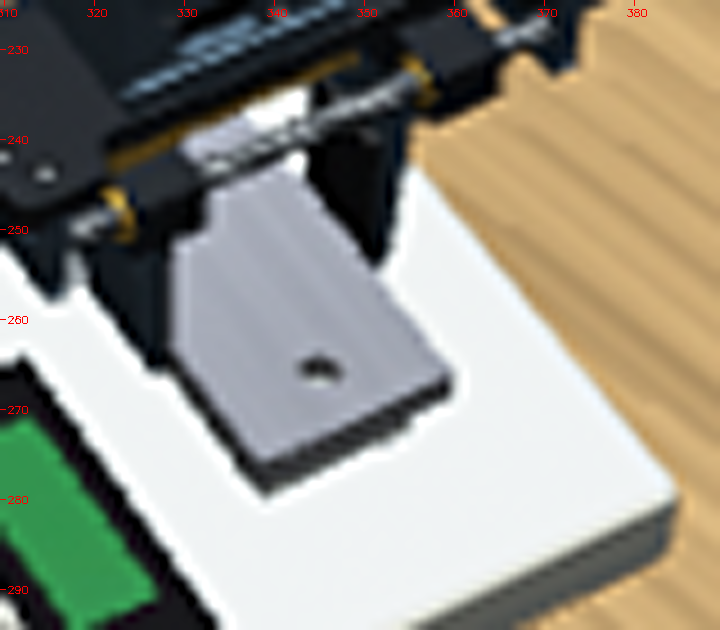

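Run:
```python
from fit import *
z=73.4; yaw=np.radians(-12.55)
def pose(p,X):
    c,s=np.cos(yaw),np.sin(yaw); return np.array([p[0]+c*X[0]-s*X[1],p[1]+s*X[0]+c*X[1],X[2]])
for o in [[((-31,-65,z),(338.7,275.8)),((31,-65,z),(359.8,265.8)),((0,-45,z),(345.2,265.5))]]:
    s=least_squares(lambda p: np.concatenate([P('side',pose(p,X))[0]-np.array(uv) for X,uv in o]),[540,-10]);print(s.x,s.fun.reshape(-1,2))
```

```text
[539.09053491  -8.78410544] [[-0.25475944  0.21038597]
 [ 0.40324223  0.03781935]
 [-0.14452467 -0.26714183]]
```

Request:
move_arm(
  steps="-0.001 -0.003 0 0;-0.001 -0.003 -0.005 0;-0.001 -0.003 -0.01 0;-0.001 -0.003 -0.015 0;-0.001 -0.003 -0.02 0;-0.001 -0.003 -0.023 0;-0.001 -0.003 -0.023 0",
)

```text
t: 14.65
tcp_pos: [539.2, -11.1, 57.8]
ee_rot: [-2.45, -1.966, 0.0]
ft_force: [-0.1, -0.1, -1.6]
grip_width: 61.8
```

Request:
move_arm(
  steps="0 0 -0.004 0;0 0 -0.008 0;0 0 -0.012 0;0 0 -0.012 0",
)

```text
t: 15.05
tcp_pos: [539.4, -11.1, 54.3]
ee_rot: [2.45, 1.966, 0.001]
ft_force: [2.7, 1.9, -1.5]
grip_width: 61.8
```

Request:
move_arm(
  steps="0.001 0.001 -0.004 0;0.001 0.001 -0.008 0;0.001 0.001 -0.011 0;0.001 0.001 -0.011 0;0.001 0.001 -0.011 0",
)

```text
t: 15.55
tcp_pos: [539.4, -10.8, 51.4]
ee_rot: [2.451, 1.966, 0.0]
ft_force: [-1.8, 0.9, 9.0]
grip_width: 61.5
```

Request:
move_arm(
  steps="0 0 0 0;0 0 0 0;0 0 0 0;0 0 0 0;0 0 0 0",
  grip=0,
)

```text
t: 16.05
tcp_pos: [539.5, -10.8, 51.0]
ee_rot: [-2.451, -1.966, 0.0]
ft_force: [0.1, -0.5, 0.3]
grip_width: 91.1
```

Request:
move_arm(
  steps="0 0 0.1 0;0 0 0.2 0;0 0 0.25 0;0 -0.1 0.25 0;0 -0.25 0.25 0;0 -0.4 0.25 0;0 -0.4 0.25 0",
)

```text
t: 16.75
tcp_pos: [539.9, -135.5, 126.1]
ee_rot: [2.453, 1.96, 0.0]
ft_force: [-0.0, 1.0, 0.2]
grip_width: 91.0
```

Run:
```python
from h import *
o=bot.observe();print(o['t'],o['tcp_pos'],o['grip_width'],o['joint_positions'].round(2))
s=bot.camera('side');cv2.imwrite('pics/s11.png',s)
crop(s,270,210,400,320,6,'pics/s11c.png')
```

```text
16.75 [ 539.87776501 -135.47868281  126.13548573] 91.04157625022263 [-0.35  0.5   1.62 -0.    1.02 -0.13]
```

View pics/s11c.png

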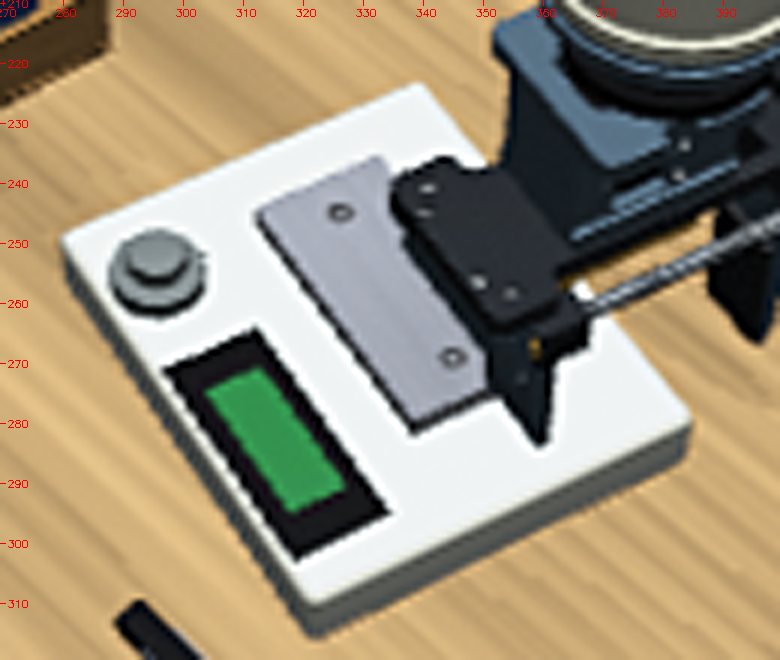

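Request:
move_arm(
  steps="-0.215 0.678 0 0;-0.215 0.678 0 0;-0.215 0.678 0 0;-0.215 0.678 0 0;-0.215 0.678 0 0;-0.215 0.678 0 0;-0.215 0.678 -0.1 0;-0.215 0.678 -0.18 0;-0.215 0.678 -0.18 0;-0.215 0.678 -0.18 0",
  grip=1,
)

```text
t: 17.8
tcp_pos: [475.2, 72.0, 72.2]
ee_rot: [-2.451, -1.965, 0.001]
ft_force: [0.8, -0.5, -0.4]
grip_width: 14.2
```

Run:
```python
from h import *
o=bot.observe();print(o['t'],o['tcp_pos'],o['grip_width'],o['ft_force'])
s=bot.camera('side');cv2.imwrite('pics/s12.png',s)
crop(s,260,190,390,300,6,'pics/s12c.png')
```

```text
17.8 [475.19384553  72.02948007  72.23814607] 14.151511906910212 [ 0.82891213 -0.45805008 -0.40339284]
```

View pics/s12c.png

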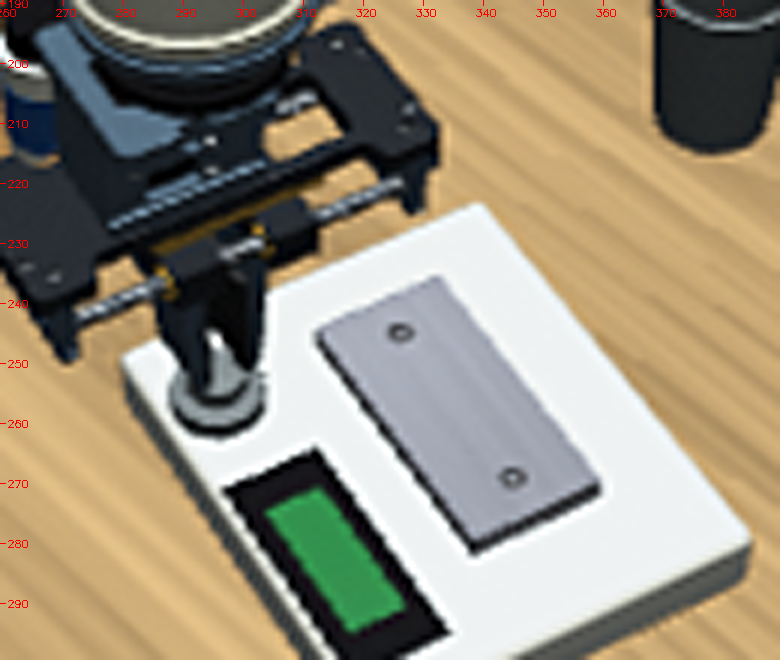

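Request:
move_arm(
  steps="0 -0.014 0 0;0 -0.014 0 0;0 -0.014 -0.015 0;0 -0.014 -0.03 0;0 -0.014 -0.03 0",
)

```text
t: 18.35
tcp_pos: [474.7, 68.4, 62.5]
ee_rot: [-2.45, -1.966, 0.001]
ft_force: [0.1, -0.7, 0.5]
grip_width: 0.4
```

Request:
move_arm(
  steps="0 0 -0.005 0;0 0 -0.01 0;0 0 -0.015 0;0 0 -0.02 0;0 0 -0.02 0;0 0 -0.02 0",
)

```text
t: 18.95
tcp_pos: [474.9, 68.4, 57.0]
ee_rot: [-2.45, -1.966, 0.0]
ft_force: [-2.8, -0.5, 3.7]
grip_width: 0.5
```

Spring force is 3.7 N at z=57, so there's about 1–2 mm to the stop.

Request:
move_arm(
  steps="0 0 -0.004 0;0 0 -0.004 0;0 0 -0.006 0;0 0 -0.006 0;0 0 -0.006 0",
)

```text
t: 19.45
tcp_pos: [474.9, 68.4, 55.9]
ee_rot: [2.45, 1.966, 0.001]
ft_force: [-8.0, 1.1, 25.2]
grip_width: 0.6
```

Request:
move_arm(
  steps="0 0 0.03 0;0 0 0.1 0;0 0 0.25 0;0.05 -0.15 0.25 0;0.1 -0.3 0.25 0.05;0.15 -0.47 0.25 0.1;0.2 -0.62 0.25 0.15;0.25 -0.78 0.25 0.2;0.3 -0.93 0.25 0.25;0.32 -1 0.25 0.298;0.32 -1 0.25 0.298",
  grip=0,
)

```text
t: 20.55
tcp_pos: [571.9, -235.0, 130.0]
ee_rot: [1.927, 2.479, -0.0]
ft_force: [1.0, 1.9, 0.7]
grip_width: 85.6
```

Run:
```python
from h import *
o=bot.observe();r=o['ee_rot'];print(o['t'],o['tcp_pos'],2*np.degrees(np.arctan(r[1]/r[0]))-90,o['grip_width'])
s=bot.camera('side');cv2.imwrite('pics/s13.png',s)
crop(s,270,210,400,320,6,'pics/s13c.png')
```

```text
20.55 [ 571.90448873 -234.98703814  129.95886422] 14.266270974858202 85.60234314091683
```

View pics/s13c.png

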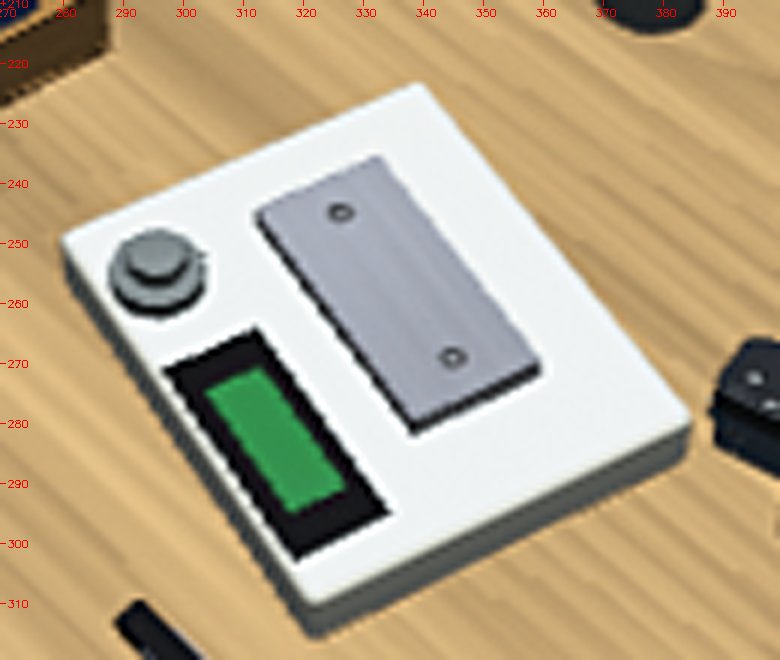

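Request:
move_arm(
  steps="0.105 -0.368 0 0;0.105 -0.368 0 0;0.105 -0.368 0 0;0.105 -0.368 0 0;0.105 -0.368 -0.1 0;0.105 -0.368 -0.2 0;0.105 -0.368 -0.3 0;0.105 -0.368 -0.38 0;0.105 -0.368 -0.4 0;0.105 -0.368 -0.41 0;0.105 -0.368 -0.41 0",
)

```text
t: 21.7
tcp_pos: [603.0, -341.5, 8.2]
ee_rot: [1.927, 2.48, 0.0]
ft_force: [-0.4, 0.2, -0.4]
grip_width: 91.0
```

Run:
```python
from h import *
o=bot.observe();r=o['ee_rot'];print(o['t'],o['tcp_pos'],2*np.degrees(np.arctan(r[1]/r[0]))-90,o['grip_width'])
s=bot.camera('side');cv2.imwrite('pics/s14.png',s)
crop(s,390,250,520,370,6,'pics/s14c.png')
```

```text
21.7 [ 602.97294811 -341.50102771    8.1920027 ] 14.310460546838584 91.02755456223899
```

View pics/s14c.png

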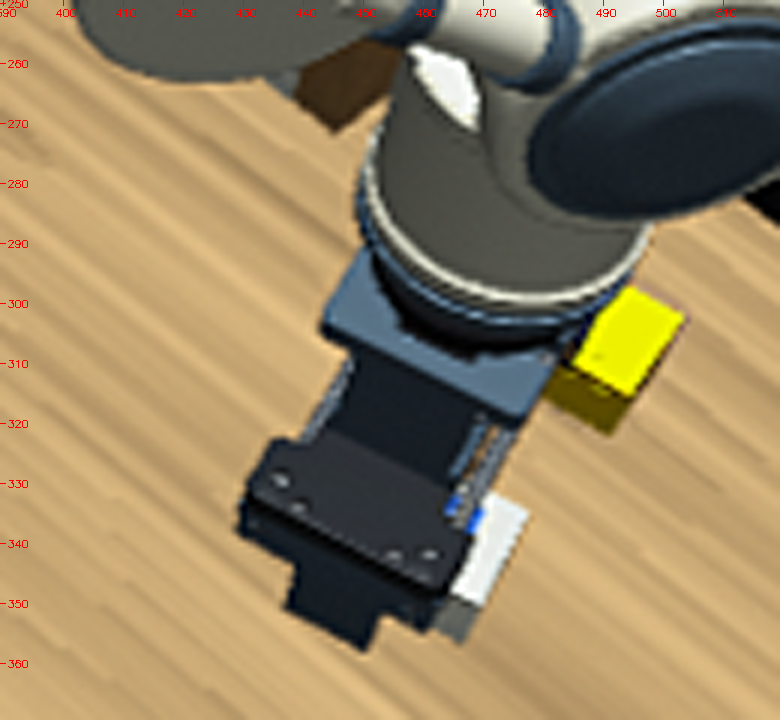

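Request:
move_arm(
  steps="0.001 -0.013 0 0;0.001 -0.013 -0.003 0;0.001 -0.013 -0.003 0",
)

```text
t: 22.05
tcp_pos: [603.0, -346.3, 6.8]
ee_rot: [1.928, 2.48, 0.0]
ft_force: [-0.2, -0.1, 0.0]
grip_width: 91.4
```

Request:
move_arm(
  steps="0 0 0 0;0 0 0 0;0 0 0 0;0 0 0 0;0 0 0 0;0 0 0 0;0 0 0 0;0 0 0 0",
  grip=1,
  grip_force=15,
)

```text
t: 22.85
tcp_pos: [602.8, -345.9, 6.3]
ee_rot: [1.928, 2.48, 0.0]
ft_force: [-0.1, -1.1, -0.3]
grip_width: 47.8
```

Run:
```python
from h import *
o=bot.observe();r=o['ee_rot'];print(o['t'],o['tcp_pos'],2*np.degrees(np.arctan(r[1]/r[0]))-90,o['grip_width'],o['ft_force'])
```

```text
22.85 [ 602.83664135 -345.93651329    6.30167313] 14.289017251138247 47.81758734499604 [-0.08955542 -1.05553454 -0.2891005 ]
```

Request:
move_arm(
  steps="0 0 0.1 0;0 0 0.2 0;0 0 0.34 0;-0.03 0.15 0.34 -0.04;-0.06 0.3 0.34 -0.09;-0.09 0.46 0.34 -0.14;-0.12 0.61 0.34 -0.19;-0.15 0.77 0.34 -0.24;-0.18 0.92 0.34 -0.29;-0.2 1 0.34 -0.298;-0.2 1 0.34 -0.298",
)

```text
t: 23.95
tcp_pos: [541.4, -42.8, 108.3]
ee_rot: [-2.447, -1.968, 0.001]
ft_force: [0.1, -0.9, -2.2]
grip_width: 48.2
```

Run:
```python
from h import *
o=bot.observe();r=o['ee_rot'];print(o['t'],o['tcp_pos'],2*np.degrees(np.arctan(r[1]/r[0]))-90,o['grip_width'],o['ft_force'])
```

```text
23.95 [541.44305739 -42.81888594 108.3466731 ] -12.386323031458929 48.17583477345633 [ 0.05451536 -0.92940637 -2.21287153]
```

Request:
move_arm(
  steps="-0.005 0.1 0 0;-0.005 0.1 -0.05 0;-0.005 0.1 -0.1 0;-0.005 0.1 -0.11 0;-0.005 0.1 -0.11 0;-0.005 0.1 -0.11 0",
)

```text
t: 24.55
tcp_pos: [541.7, -16.3, 75.8]
ee_rot: [2.451, 1.965, 0.001]
ft_force: [-1.3, 0.6, -1.5]
grip_width: 48.0
```

Run:
```python
from h import *
s=bot.camera('side');cv2.imwrite('pics/s15.png',s)
o=bot.observe();r=o['ee_rot'];print(o['t'],o['tcp_pos'],2*np.degrees(np.arctan(r[1]/r[0]))-90,o['grip_width'],o['ft_force'])
crop(s,290,210,400,310,7,'pics/s15c.png')
```

```text
24.6 [541.78330004 -16.28590051  75.93738786] -12.549465649982096 47.82161642737598 [ 0.01339124 -0.10192392 -1.58762607]
```

View pics/s15c.png

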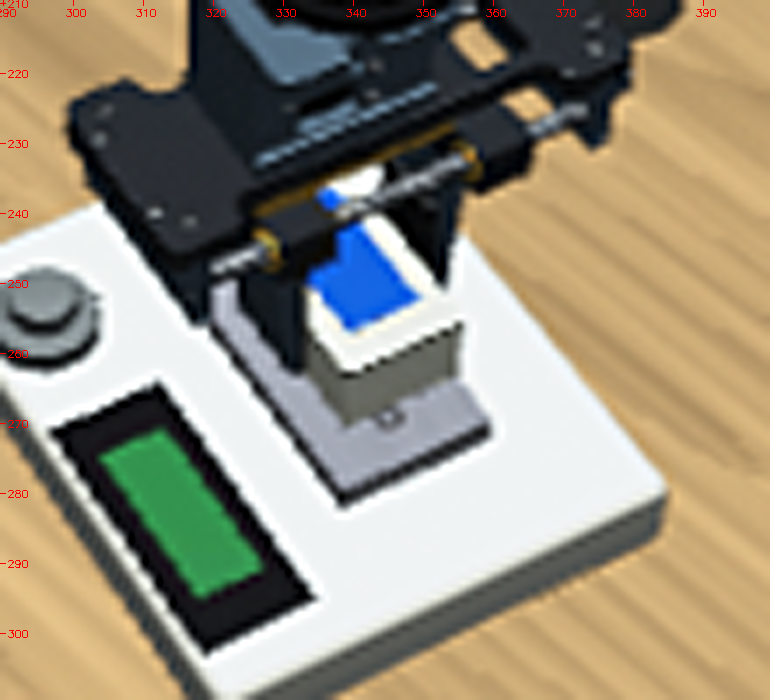

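Request:
move_arm(
  steps="-0.007 0.02 0 0;-0.007 0.02 -0.01 0;-0.007 0.02 -0.02 0;-0.007 0.02 -0.028 0;-0.007 0.02 -0.028 0;-0.007 0.02 -0.028 0",
)

```text
t: 25.2
tcp_pos: [539.2, -10.0, 66.8]
ee_rot: [-2.45, -1.966, 0.0]
ft_force: [-0.3, 0.1, -1.0]
grip_width: 48.2
```

Run:
```python
from h import *
s=bot.camera('side');cv2.imwrite('pics/s16.png',s)
o=bot.observe();r=o['ee_rot'];print(o['t'],o['tcp_pos'],2*np.degrees(np.arctan(r[1]/r[0]))-90,o['grip_width'],o['ft_force'])
crop(s,290,210,400,310,7,'pics/s16c.png')
```

```text
25.25 [539.23239719  -9.9900069   66.89443426] -12.533236929149837 48.01408022855941 [-0.52279841 -0.39461521 -0.7893525 ]
```

View pics/s16c.png

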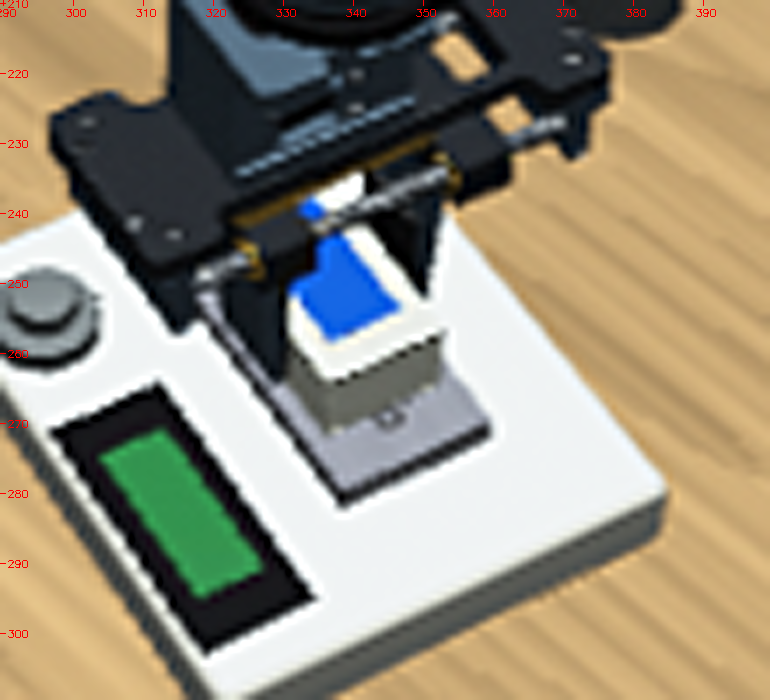

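Request:
move_arm(
  steps="0.001 -0.001 -0.002 0;0.001 -0.001 -0.003 0;0.001 -0.001 -0.003 0;0.001 -0.001 -0.003 0",
)

```text
t: 25.65
tcp_pos: [539.6, -10.3, 66.3]
ee_rot: [2.45, 1.966, 0.0]
ft_force: [-1.4, -0.4, 5.5]
grip_width: 48.1
```

Request:
move_arm(
  steps="0 0 0 0;0 0 0 0;0 0 0 0;0 0 0 0;0 0 0 0",
  grip=0,
)

```text
t: 26.15
tcp_pos: [539.5, -10.2, 66.0]
ee_rot: [-2.451, -1.966, 0.0]
ft_force: [0.1, 0.7, -0.5]
grip_width: 84.9
```

Request:
move_arm(
  steps="0 0 0.05 0;0 0 0.15 0;0 0 0.3 0;0 -0.1 0.4 0;0 -0.25 0.4 0;0 -0.4 0.4 0;0 -0.55 0.4 0;0 -0.7 0.4 0;0 -0.85 0.4 0;0 -1 0.4 0;0 -1 0.4 0",
)

```text
t: 27.25
tcp_pos: [539.2, -315.5, 185.8]
ee_rot: [2.453, 1.96, -0.001]
ft_force: [0.2, 1.0, 0.2]
grip_width: 91.2
```

Run:
```python
from h import *
o=bot.observe();print(o['t'],o['tcp_pos'],o['grip_width'],o['ft_force'])
s=bot.camera('side');cv2.imwrite('pics/s17.png',s);t=bot.camera('top');cv2.imwrite('pics/t17.png',t)
crop(s,270,210,400,320,6,'pics/s17c.png');crop(t,270,175,400,295,6,'pics/t17c.png')
```

```text
27.25 [ 539.21484432 -315.45566626  185.75861417] 91.1576251338022 [0.17104356 0.967394   0.22382729]
```

View pics/s17c.png

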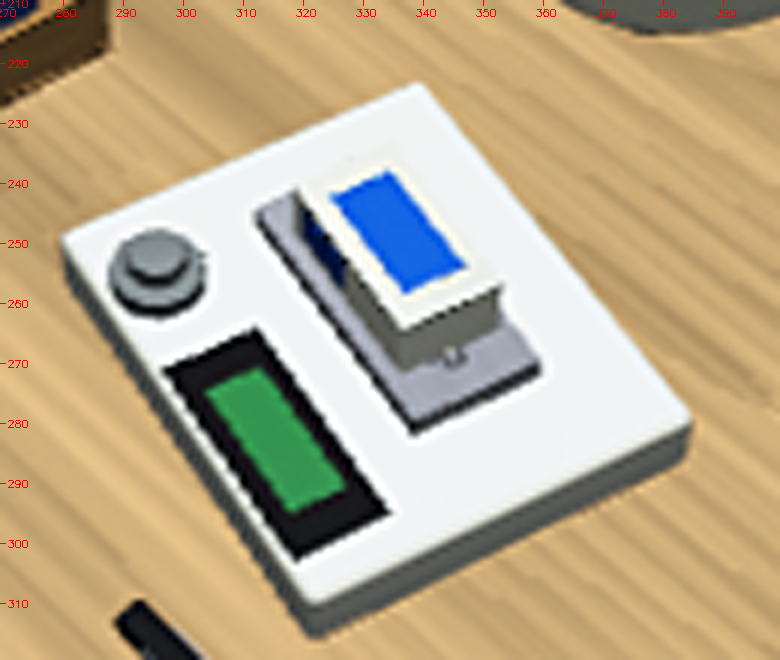

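View pics/t17c.png

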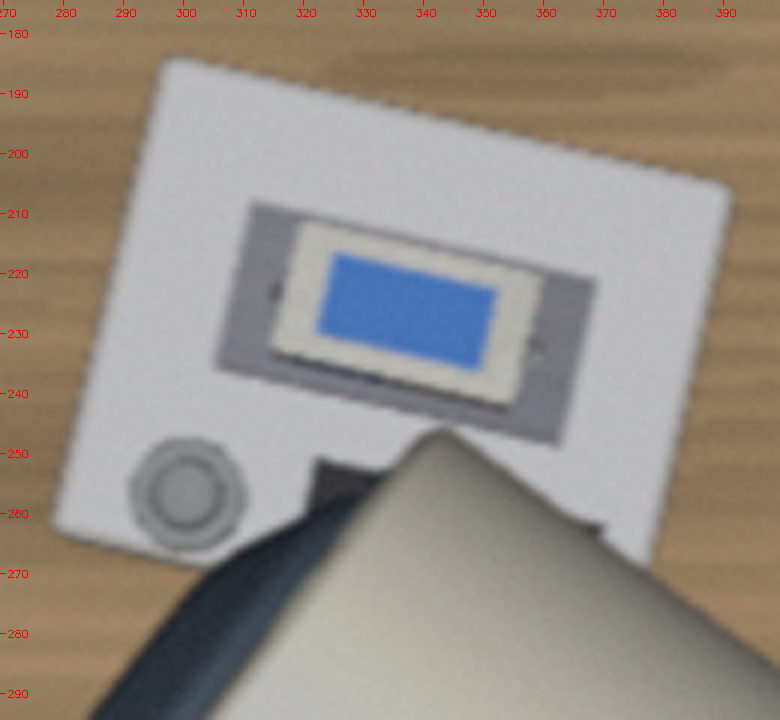

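View pics/t17.png

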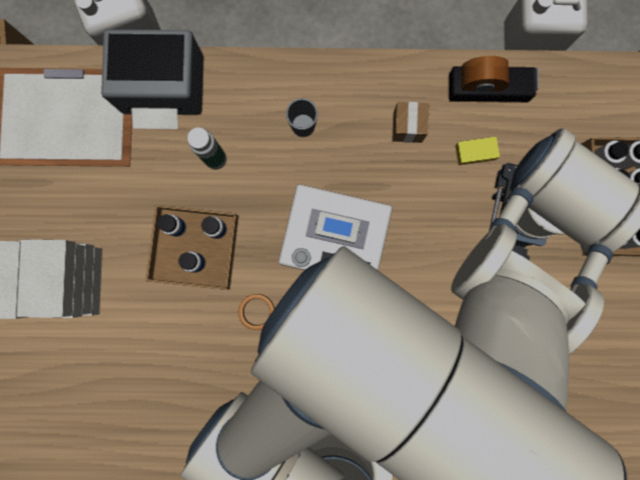

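Run:
```python
from fit import *
p=[('top',(31,65,60),(311.7,207.8)),('top',(31,-65,60),(369,221.3)),('top',(-31,-65,60),(362.8,249)),('top',(-31,65,60),(305.5,235.8)),('side',(31,65,60),(332.5,235.3)),('side',(-31,65,60),(312.3,245)),('side',(-31,-65,60),(338.7,280.3)),('side',(31,-65,60),(359.8,270.3))]
c=[('top',(24,44,92),(320,211)),('top',(24,-44,92),(359.8,219.8)),('top',(-24,-44,92),(354.8,242)),('top',(-24,44,92),(314.5,232.8)),('side',(-24,44,92),(319,240.8)),('side',(-24,-44,92),(337,264.5)),('side',(24,-44,92),(353.2,257))]
for n in('top','side'):
    a=fit([q for q in p if q[0]==n],[540,-10,-.2])[0];b=fit([q for q in c if q[0]==n],[540,-10,-.2])[0]
    d=b-a;k=np.cos(a[2]),np.sin(a[2]);print(n,a,b,'rel',k[0]*d[0]+k[1]*d[1],-k[1]*d[0]+k[0]*d[1],np.degrees(d[2]))
```

```text
top [ 5.40649967e+02 -1.06642658e+01 -2.16762684e-01] [ 5.41624297e+02 -9.86727069e+00 -2.13581348e-01] rel 0.7801212536635597 0.9878930010307536 0.18227712008084235
side [ 5.37221935e+02 -1.12605302e+01 -2.15454427e-01] [ 5.38320194e+02 -1.06642022e+01 -2.25208923e-01] rel 0.9453768562259817 0.8173388073192781 -0.5588914537761066
```

Carton is within about 1 mm and 0.5° of the pan's centre, and everything else is in place. Handing in.

Run:
```python
from rig import bot
print(bot.close_job())
```

```text
the job is handed in; nothing more can be done
None
```

The job is handed in, with all four steps done in the order asked, at about 27 s on the robot's clock against the 72 s limit. The hand-in gives no verdict.

- **Jar:** I lifted it off the scale and set it down until it touched the tray floor (about 7 N). Both cameras show it upright in the empty half of the tray, with the other two jars untouched.
- **Pan:** it went over both pins and stopped on the carrier at the height expected for fully down, with 9 N contact. The pins show inside both holes. Before lowering, the side camera and the arm's own readings differed by 1–2 mm, so I went between them. There was no upward force until it seated.
- **Zero button:** I pressed it while the pan was empty. The finger tip reached 55.9 mm, where 56 mm is fully down, and the force rose to 25 N, well past the 5 N spring. The button's travel itself can't be read directly. The next pictures show it back up.
- **Carton:** it lies flat on the pan, about 1 mm off centre each way in both cameras and turned about 0.5° at most from the pan's line. No edge hangs over.

The two cameras disagreed by 3–4 mm in x, so I relied on offsets measured within one picture and on where the gripper closed on each part. The robot was clear of everything at hand-in. Nothing else looked moved in the last pictures. The arm hid the cutter and the orange plate in the last top view; the last side crop shows the cutter's end where it was before.

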